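# Pluck the brass pin from its press-to-tip tray and set it to depth in the drilling jig

### The arm

A 6-joint arm with a two-finger parallel gripper is mounted at the origin on a cart in front of the work surface, level with it; the furniture and walls round the work are solid. World frame = base frame: x ahead of the robot, y to its left, z up, the work surface at z = 0. Lengths are in m, angles in rad, forces in N, time in s.
With the tool pointing down it reaches from about 0.325 to 0.75 m from the base axis. Payload 7.6 kg.
Tool frame: the origin (TCP) lies at the very end of the fingers, on their centre line; the grasp point (between the pads) lies 19 mm behind it; z points along the fingers, x is the direction in which the jaws open and shut, and the axes are right-handed (so a half turn about z gives the same grasp; the last joint's range is limited). The gripper opens to 85 mm and grips with 20 to 120 N. Pads are 22 mm wide; open, the fingers measure 114 mm over their backs; the gripper's body (76 mm by 85 mm) begins 54 mm behind the grasp point. The pads swing forward as they close: fully open they stand 13 mm farther back than shut.
Start: joints at [-1.307, 0.052, 1.401, -0, 1.689, -0.07], TCP at [0.172, -0.496, 0.231] pointing down, gripper open.
Joint ranges: [-2.9, 2.9], [-0.91, 2.17], [0.12, 2.37], [-1.06, 4.2], [0.26, 2.73], [-2.93, 2.93]. Speed limits (rad/s): [2.57, 2.57, 3.01, 3.14, 3.14, 3.14].

### API

Orientations are given as a rotation vector (axis times angle).
In Python, from cell import status, optics, workorder gives the robot as it stands. The module is installed in compiled form; this text tells all that it offers.
- The arm moves only by the tool play_rows, never from a script. Its argument "targets" is a list of rows, each a list of 7 numbers: the closure, from -1 (fully open) to 1 (shut), so that 0 is half open, then the shift along the tool's x, y, z in m, then the turn, a rotation vector about the tool's x, y, z in degrees. A call has 1 to 8 rows; each row shifts and turns the commanded pose from where the row before left it, along the tool's axes as they then stand; what a row does not reach is not made up. A row lasts 1/8 s, in which the tool goes at most 62.5 mm and 10.7 degrees, less where a joint would pass 70% of its speed; a pose out of reach is approached as far as the arm can. A call with a gripper value outside its range is refused whole. The fingers move at their own pace and stop on an object; "squeeze" is the grip in N (left out, the last holds). Time passes only in rows, so rows that do not move let the fingers close. It gives the time, the measured TCP pose, the force and the opening at its end, in the units of the state.
- status.sense(): the state, without advancing time (a new reading comes with each control period).
- optics.snapshot(name): name is "scene" or "top" or "wrist"; returns a dict with "color" (384x512x3 uint8, red, green, blue), "intrinsics" (3x3 intrinsics, pixels), "R" (3x3) and "t" (3): a world point X has camera coordinates R X + t. Camera axes: x right, y down, z forward; pixel columns grow to the right and rows downward; lengths in m; the calibration is good to about 2 mm. A picture is of the moment at which its call begins. There is no depth.
- workorder.close_job(): hands the job in, once; it reports no verdict.
The state is a dict: "t": time; "qpos": joint angles; "joint_velocities": joint speeds; "effort": joint torques, N m; "eef_pos": TCP position; "tool_rot": TCP orientation; "wrist_force": force on the tool from outside, world axes, zero at the start; "wrist_torque": the same for the moment, N m; "grip_width": finger opening in m.
Only numpy, scipy, OpenCV 4.12 (cv2) and the standard library are available. Lean on these libraries where they do the work, as an engineer would, in place of code of your own. Each camera call takes 0.05 s, during which the arm holds its last target. There are 200 camera calls.

### The job

Take the brass pin out of its pocket in the dark wooden tray (it lies too deep to be pinched: push its ringed end down into the finger well, so that the pin tips over and its other end stands up for you) and slide it, ringed end first, along the two rods of the blue jig into the bore, until the middle of the black ring is flush with the mouth of the bore. Let go of it there, lying on the rods. Leave the steel pin and the black pin lying in their pockets, and do not disturb the things standing around.

Things in the scene. Friction and masses are not known exactly. Their poses are not given: they have to be found in the camera images.
- pin_tray: Fixed dark wooden tray, 122 x 160 x 39 mm high. Origin on the underside, below the pivot edges; x along the pockets, z up. Spans x -58 to 64, y -80 to 80 mm. Three equal pockets at y = -52, 0, 52: a slot 17 mm wide from x = -46 to 0, floor 27 mm up, and from x = 0 to 54 a finger well 36 mm wide, open above, its floor 5 mm up (green) to x = 31, then a steep face up to x = 42, 19 mm up.
- tray_top (a point): Point on the tray's top plane, 39 mm up, above the middle pocket's pivot edge (the sharp end of the slot floor, x = 0). Axes as the tray's. Each pin lies with 42.5 mm of its length on the slot floor and 37.5 mm, the ringed end, jutting over the well. Closed fingers fit into the well, but not fingers on both sides of a pin.
- tip_point (a point): Point 30 mm beyond the middle pocket's pivot edge, 25 mm above the tray's underside; the other pockets have theirs 52 mm to each side along y. Closed fingertips pushed down here (5 N is plenty) rock the pin over the edge by 34 to 39 degrees; it stays tipped when let go, its plain end 12 mm or more above the tray top, where it can be pinched from the sides.
- brass_pin_center (a point): Centre of the loose brass pin: a round pin 14 mm in diameter and 80 mm long, 0.1 kg. x axis along the pin, +x to the ringed, chamfered end (40 mm from the centre), -x to the plain end. The pin may roll about its x axis. At the start it lies level in one of the three pockets, +x as the tray's x, its centre 34 mm above the tray's underside.
- brass_pin_ring (a point): Centre of the black ring (3 mm wide) round the brass pin, on the pin's axis, 15 mm from the pin's centre and 25 mm from its ringed end. Axes as the pin's.
- steel_pin_center (a point): Centre of a bright steel pin of the same size in another pocket; x axis along it. Must stay lying in its pocket.
- nylon_pin_center (a point): Centre of a black pin (white ring) of the same size in another pocket; x axis along it. Must stay lying in its pocket.
- depth_jig: Fixed drilling jig. Origin on the underside, below the bore's mouth; x along the bore, into it; z up. Base x -97 to 53, y -32 to 32, 8 mm thick. Blue block x 0 to 45, 46 wide, 80 mm high. Before it two steel rods on a thin web, x -88 to 0, 10 mm wide over all: fingers holding a pin on them pass on both sides. A pin resting on the rods has its axis 52 mm above the underside, in line with the bore.
- bore_mouth (a point): Centre of the bore's mouth, on the jig's block face, 52 mm above the bench; x axis points into the bore, z up. The bore is 16 mm wide and 40 mm deep with a small chamfer: the pin goes deeper than the ring if pushed too far.
- nail_jar: Loose jar, 63 x 63 x 76 mm, origin under its centre. Bystander.
- turned_bowl: Loose wooden bowl, 69 mm wide, 35 mm high, origin under its centre. Bystander.
- oil_can: Loose green oil can, 65 mm wide, 126 mm high, origin under its centre. Bystander.
- tin_wax: Loose flat round tin, 71 mm wide, 24 mm high, origin under its centre. Bystander.

How it is judged:
By the outcome, as a careful person would: the job done as asked, in the order asked, and still so for the second after the job is handed in, with the robot touching nothing.
It also fails if it takes over 51 s, if anything falls off the work surface, if the arm or the gripper's body presses on something with over 40 N, if the wrist force passes 120 N, or if a joint passes its speed limit or range.

## Working session

There is one attempt and no reset: what is moved stays moved. The work goes in short steps, Python scripts to look and compute and a tool call to move; the robot and the scene stay as the last step left them, time stands still between calls to the robot, and variables do not carry over. Pictures are saved under pics/ and viewed, about 8 in all and at most 12, crops included, and the job is handed in when it is done.

Besides the shell and the picture viewer there is one more tool, called after ">>>" as a command line: name --pt "numbers of a row" for each row, then --argument value for the rest. play_rows: Moves the arm, as the interface text tells. Its arguments: {"type":"object","properties":{"targets":{"type":"array","items":{"type":"array","items":{"type":"number"}}},"squeeze":{"type":"number"}},"required":["targets"]}

```bash
mkdir -p pics; cat > h.py <<'E'
import numpy as np, cv2
from cell import status, optics, workorder
def snap(cam,name):
    s=optics.snapshot(cam); np.savez(f'pics/{name}.npz',**{k:np.array(s[k]) for k in('color','intrinsics','R','t')})
    cv2.imwrite(f'pics/{name}.png',s['color'][:,:,::-1]); return s
def load(name): return np.load(f'pics/{name}.npz')
def ray(s,u,v,z):
    K,R,t=s['intrinsics'],s['R'],s['t']; C=-R.T@t
    d=R.T@np.linalg.inv(K)@np.array([u,v,1.]); return C+d*(z-C[2])/d[2]
def proj(s,X):
    c=s['R']@np.array(X)+s['t']; p=s['intrinsics']@c; return p[:2]/p[2]
E
python3 - <<'E'
from h import *
print(status.sense())
a=snap('top','top0'); b=snap('scene','scene0')
for s in(a,b): print(s['intrinsics'],s['R'],-s['R'].T@s['t'])
cv2.imwrite('pics/t.png',cv2.resize(a['color'][:,:,::-1],(800,600),interpolation=cv2.INTER_CUBIC))
E
```

```text
{'t': 0.0, 'qpos': array([-1.30723128e+00,  5.28792495e-02,  1.40174018e+00, -1.10461908e-05,
        1.68859724e+00, -7.03159454e-02]), 'joint_velocities': array([-0.00038046,  0.00119955, -0.00029106,  0.00122877,  0.00078543,
        0.00024624]), 'effort': array([-1.36972041e-03, -3.81669080e+01, -3.60183012e+01, -1.47459641e-04,
        6.16438992e-03, -1.06238112e-06]), 'eef_pos': array([ 0.17198042, -0.4957105 ,  0.23044239]), 'tool_rot': array([-2.55885108e+00,  1.82083781e+00,  1.97973770e-03]), 'wrist_force': array([-0.11303903, -0.31552123, -0.73996259]), 'wrist_torque': array([-0.0090304 ,  0.00245742, -0.05738675]), 'grip_width': 0.08509172001146181}
[[489.6675167    0.         256.3811419 ]
 [  0.         489.6675167  195.62844896]
 [  0.           0.           1.        ]] [[-1.06522752e-02 -9.99943189e-01 -3.84463160e-04]
 [-9.93357663e-01  1.06261731e-02 -1.14575901e-01]
 [ 1.14573477e-01 -8.38584597e-04 -9.93414423e-01]] [ 0.4133851  -0.0596725   1.28923621]
[[394.42603441   0.         257.40413074]
 [  0.         394.42603441 195.94180524]
 [  0.           0.           1.        ]] [[ 0.81040963 -0.58564478  0.01601328]
 [-0.43030352 -0.61355395 -0.66211059]
 [ 0.39758662  0.52969023 -0.74923504]] [ 0.07308145 -0.72648665  0.95645204]
```

View pics/t.png

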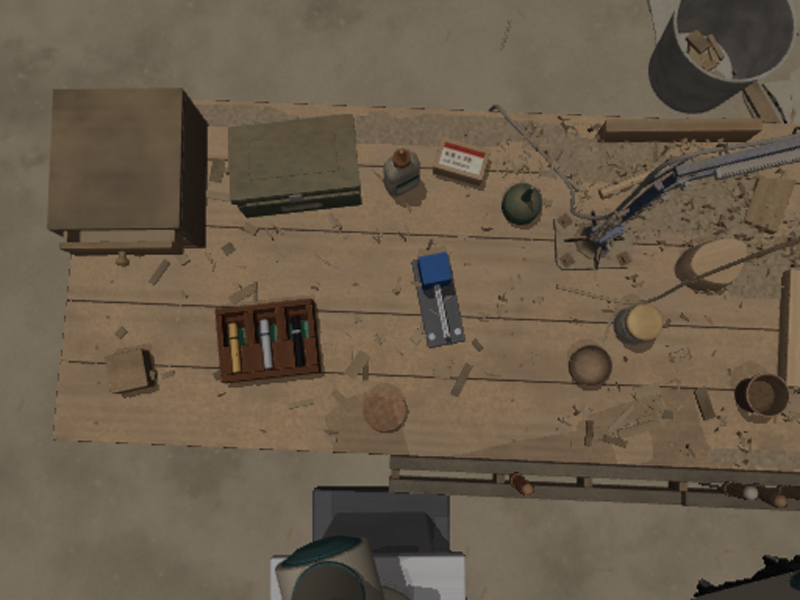

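View pics/scene0.png

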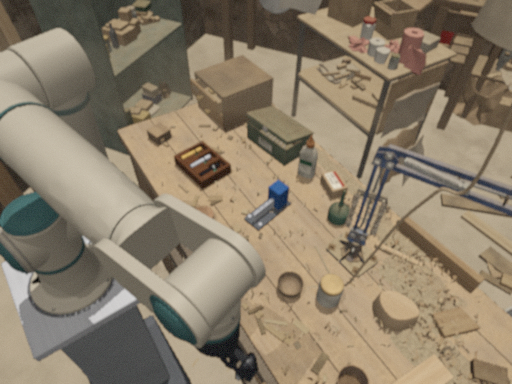

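The top view shows the tray at (268,340), with the brass pin in its left pocket at (234,346). The jig is at (438,300) with its bore facing away from the robot, and the wax tin is at (385,408). The ringed ends appear to point up (+x). The scene view agrees with this. Next I'll measure on an enlarged crop.

```bash
python3 - <<'E'
from h import *
s=load('top0'); c=s['color'][150:255,130:310,::-1]
cv2.imwrite('pics/c.png',cv2.resize(c,None,fx=4.4,fy=4.4,interpolation=cv2.INTER_CUBIC))
E
```

```text
(no output)
```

View pics/c.png

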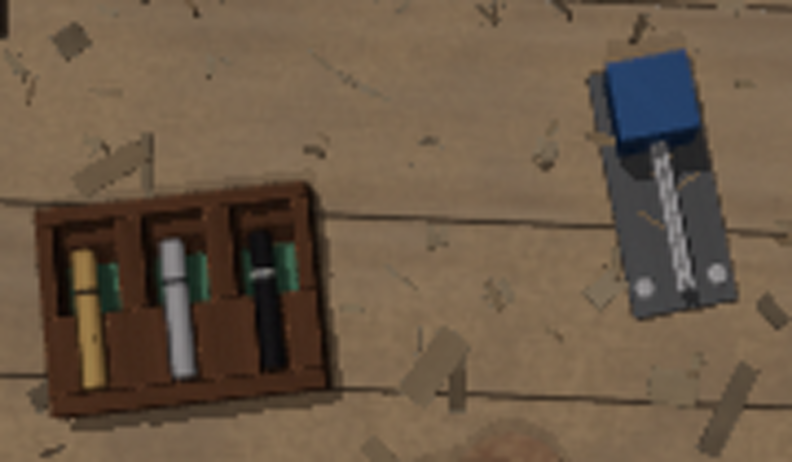

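The crop shows the tray top corners at TL(37,210), TR(307,183), BR(327,388) and BL(52,415). The jig base near corners are (638,320) and (737,298). The block top far corners are (607,68) and (686,50), and the rod runs from (688,300) to (658,145). Now I'll fit poses from these.

```bash
cat > fit.py <<'E'
from h import *
from scipy.optimize import least_squares
def fit(s,pts,uv,x0):
    pts=np.array(pts);uv=np.array(uv)
    def X(p,P): c,d=np.cos(p[2]),np.sin(p[2]); return np.array([p[0]+c*P[0]-d*P[1],p[1]+d*P[0]+c*P[1],P[2]])
    f=lambda p:np.ravel([proj(s,X(p,P))-q for P,q in zip(pts,uv)])
    r=least_squares(f,x0); return r.x,r.fun.reshape(-1,2)
E
python3 - <<'E'
from fit import *
s=load('top0'); q=lambda u,v:((u+.5)/4.4-.5+130,(v+.5)/4.4-.5+150)
r=fit(s,[(.064,.08,.039),(.064,-.08,.039),(-.058,-.08,.039),(-.058,.08,.039)],[q(37,210),q(307,183),q(327,388),q(52,415)],[.4,.2,0]);print(r)
r=fit(s,[(-.097,.032,.008),(-.097,-.032,.008),(.045,.023,.08),(.045,-.023,.08),(-.088,0,.045),],[q(638,320),q(737,298),q(607,68),q(686,50),q(688,300)],[.4,-.05,0]);print(r)
for u,v in[(84,250),(95,388),(87,292),(658,145),(688,300)]:print(ray(s,*q(u,v),.041 if u<600 else .048))
E
```

```text
(array([0.5008219 , 0.15867685, 0.09058122]), array([[-0.27813339, -0.35288137],
       [ 0.38705853, -0.46360348],
       [ 0.05454249,  0.27153587],
       [-0.16169227,  0.52025029]]))
(array([ 0.59000608, -0.11991853,  0.18138865]), array([[-0.67230976,  0.55822328],
       [ 0.78863935,  0.89606693],
       [-0.1406956 , -0.21372548],
       [-0.08580485,  0.4208197 ],
       [ 0.11784439, -1.62677737]]))
[0.5324605  0.21518016 0.041     ]
[0.45235516 0.20766366 0.041     ]
[0.50795803 0.21308273 0.041     ]
[ 0.58956427 -0.11937525  0.048     ]
[ 0.49909969 -0.13523788  0.048     ]
```

Tray is at (0.501,0.159), yaw 5.2°. The jig mouth is at (0.590,−0.120), yaw 10.4°. Both fit to about 1–2 px, and the pin's measured length is 80 mm. I'll move above the tip point with the fingers shut.

>>> play_rows --pt "1 -0.0346 -0.0354 0 0 0 0" --pt "1 -0.0346 -0.0354 0 0 0 0" --pt "1 -0.0346 -0.0354 0 0 0 0" --pt "1 -0.0346 -0.0354 0 0 0 0" --pt "1 -0.0346 -0.0354 0 0 0 0" --pt "1 -0.0346 -0.0354 0 0 0 0" --pt "1 -0.0346 -0.0354 0 0 0 0" --pt "1 -0.0346 -0.0354 0 0 0 0"

```text
t: 1.1
eef_pos: [0.3492, -0.1402, 0.2311]
tool_rot: [2.559, -1.822, 0.0]
wrist_force: [0.6, -0.4, -0.5]
grip_width: 0.0002
```

>>> play_rows --pt "1 -0.0346 -0.0354 0 0 0 0" --pt "1 -0.0346 -0.0354 0 0 0 0" --pt "1 -0.0346 -0.0354 0 0 0 0" --pt "1 -0.0346 -0.0354 0 0 0 0" --pt "1 -0.0346 -0.0354 0 0 0 0" --pt "1 -0.0346 -0.0354 0 0 0 0" --pt "1 0 0 0 0 0 7" --pt "1 0 0 0 0 0 7"

```text
t: 2.1
eef_pos: [0.4814, 0.1247, 0.2304]
tool_rot: [2.315, -2.122, -0.001]
wrist_force: [-0.4, -0.5, 0.6]
grip_width: -0.0001
```

```bash
python3 - <<'E'
from h import *
from scipy.spatial.transform import Rotation as Ro
s=status.sense();print(s['t'],s['eef_pos'],s['qpos'],s['wrist_force']);print(Ro.from_rotvec(s['tool_rot']).as_matrix())
w=snap('wrist','w1');print(w['intrinsics'][0,0],-w['R'].T@w['t'],w['R'])
cv2.imwrite('pics/w1b.png',cv2.resize(w['color'][:,:,::-1],(800,600)))
E
```

```text
2.1 [0.48143678 0.12465549 0.23043681] [ 1.79166272e-01 -2.47744098e-02  1.48016703e+00 -1.30785433e-04
  1.68789716e+00  1.66318514e+00] [-0.39790932 -0.49793306  0.55675399]
[[ 8.66537095e-02 -9.96237132e-01 -1.64681278e-03]
 [-9.96238452e-01 -8.66531131e-02 -4.30254276e-04]
 [ 2.85933831e-04  1.67790135e-03 -9.99998551e-01]]
328.4262164315599 [0.55958391 0.13150963 0.37345053] [[ 8.72084218e-02 -9.96190022e-01  3.62825793e-04]
 [-9.48714631e-01 -8.29412265e-02  3.05059506e-01]
 [-3.03867143e-01 -2.69479762e-02 -9.52333222e-01]]
```

View pics/w1b.png

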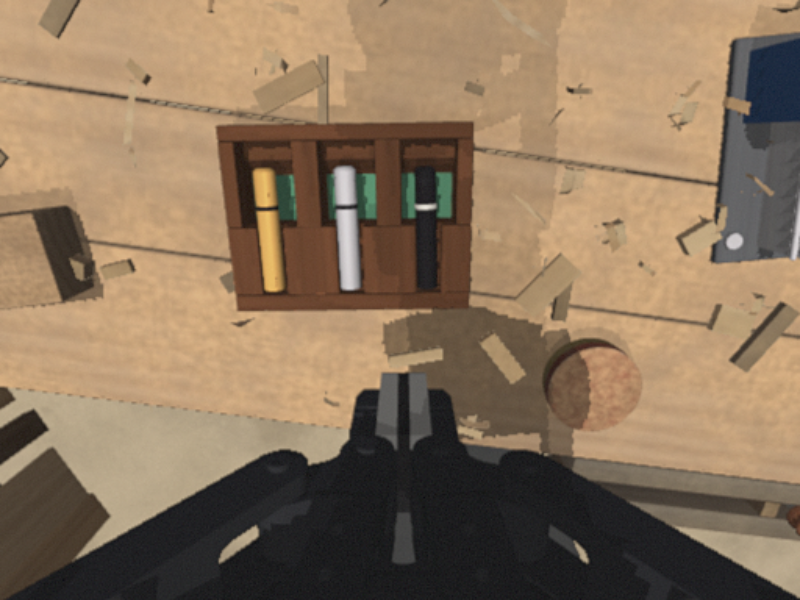

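The wrist view shows the tray corners at (217,127), (473,123), (468,305) and (237,311), and the brass pin running from (265,168) to (273,291). Part of the jig is visible at the right edge, with base corner (714,262) and the left screw at (735,242).

```bash
python3 - <<'E'
from fit import *
s=load('w1'); k=1.5625; q=lambda u,v:((u+.5)/k-.5,(v+.5)/k-.5)
r=fit(s,[(.064,.08,.039),(.064,-.08,.039),(-.058,-.08,.039),(-.058,.08,.039)],[q(217,127),q(473,123),q(468,305),q(237,311)],[.5,.16,.09]);print(r)
x,y,a=r[0]
for X,Y in[(.03,.052),(-.0025,.052),(-.032,.052)]:print('pt',x+np.cos(a)*X-np.sin(a)*Y,y+np.sin(a)*X+np.cos(a)*Y)
for u,v,z in[(265,168,.041),(273,291,.041),(267,208,.041),(714,262,.008)]:print(ray(s,*q(u,v),z))
E
```

```text
(array([0.50010112, 0.16165861, 0.10307386]), array([[-1.5529373 , -1.05892615],
       [ 0.66226177, -1.26574912],
       [ 0.86836933,  2.38464422],
       [ 0.12424137,  0.77815828]]))
pt 0.5245915432391237 0.21646937041185893
pt 0.4922640340233335 0.21312539853652834
pt 0.4629206025813086 0.21009010098815134
[0.53278979 0.21618165 0.041     ]
[0.45229112 0.21035556 0.041     ]
[0.50786018 0.21476528 0.041     ]
[ 0.49188661 -0.10252376  0.008     ]
```

>>> play_rows --pt "1 -0.043 -0.0259 0 0 0 0" --pt "1 -0.043 -0.0259 0 0 0 0" --pt "1 0 0 0.05 0 0 0" --pt "1 0 0 0.05 0 0 0" --pt "1 0 0 0.05 0 0 0" --pt "1 0 0 0.02 0 0 0" --pt "1 0 0 0 0 0 0"

```text
t: 3.02
eef_pos: [0.5242, 0.2137, 0.0591]
tool_rot: [2.317, -2.116, -0.003]
wrist_force: [-0.3, 0.4, 0.9]
grip_width: -0.0
```

```bash
python3 - <<'E'
from h import *
w=snap('wrist','w2')
cv2.imwrite('pics/w2b.png',cv2.resize(w['color'][150:350,150:400,::-1],None,fx=3,fy=3,interpolation=cv2.INTER_CUBIC))
E
```

```text
(no output)
```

View pics/w2b.png

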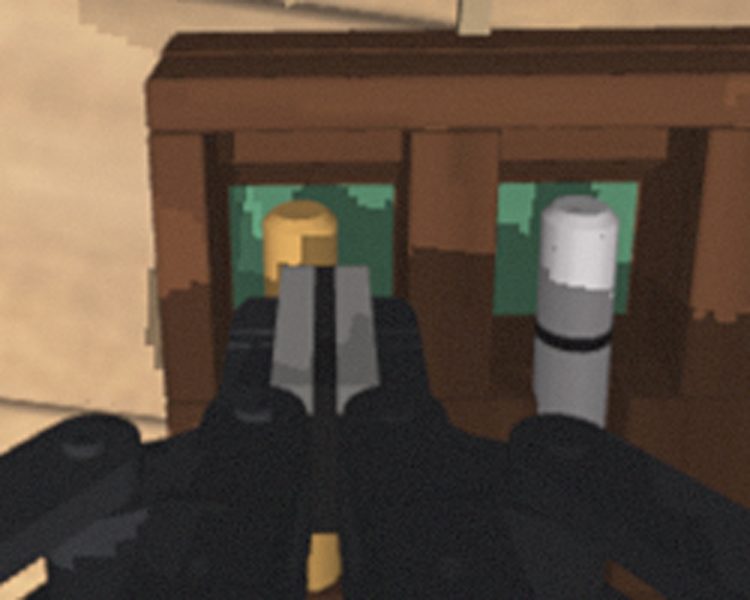

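The fingers, centred at crop column 325, sit slightly right of the pin at column 300. I'll compute that offset.

```bash
python3 - <<'E'
from fit import *
s=load('w2'); q=lambda u,v:((u+.5)/3-.5+150,(v+.5)/3-.5+150)
e=status.sense();print(e['eef_pos'],-s['R'].T@s['t'])
for u,v,z in[(279,265,.059),(371,265,.059),(265,235,.036),(337,235,.036),(300,203,.039),(541,235,.036),(616,235,.036),(205,135,.039),(405,135,.039)]:print(u,v,ray(s,*q(u,v),z))
E
```

```text
[0.5253056  0.21411115 0.06111343] [0.60268174 0.22105131 0.20190617]
279 265 [0.53290243 0.22178982 0.059     ]
371 265 [0.53423264 0.20715903 0.059     ]
265 235 [0.52748197 0.22493316 0.036     ]
337 235 [0.52867872 0.21177673 0.036     ]
300 203 [0.5356065  0.21910242 0.039     ]
541 235 [0.53207073 0.17448659 0.036     ]
616 235 [0.53331825 0.16077192 0.036     ]
205 135 [0.54683304 0.23665107 0.039     ]
405 135 [0.54999466 0.20194728 0.039     ]
```

>>> play_rows --pt "1 -0.0036 -0.0023 0 0 0 0" --pt "1 0 0 0.014 0 0 0" --pt "1 0 0 0.005 0 0 0" --pt "1 0 0 0.004 0 0 0" --pt "1 0 0 0.003 0 0 0" --pt "1 0 0 0.002 0 0 0"

```text
t: 3.82
eef_pos: [0.5275, 0.218, 0.0332]
tool_rot: [2.318, -2.12, 0.0]
wrist_force: [-0.1, 0.7, -0.1]
grip_width: 0.0001
```

>>> play_rows --pt "1 0 0 0.001 0 0 0" --pt "1 0 0 0 0 0 0"

```text
t: 4.08
eef_pos: [0.5275, 0.2181, 0.0323]
tool_rot: [-2.319, 2.12, -0.0]
wrist_force: [0.5, 0.1, 0.8]
grip_width: -0.0004
```

>>> play_rows --pt "1 0 0 0.002 0 0 0" --pt "1 0 0 0.002 0 0 0" --pt "1 0 0 0 0 0 0"

```text
t: 4.45
eef_pos: [0.5273, 0.218, 0.028]
tool_rot: [2.318, -2.12, -0.0]
wrist_force: [-0.8, -0.1, 0.4]
grip_width: -0.0001
```

>>> play_rows --pt "1 0 0 0.002 0 0 0" --pt "1 0 0 0 0 0 0"

```text
t: 4.7
eef_pos: [0.5273, 0.218, 0.026]
tool_rot: [2.318, -2.12, -0.0]
wrist_force: [-0.1, -0.2, 0.6]
grip_width: -0.0
```

>>> play_rows --pt "1 0 0 0.001 0 0 0" --pt "1 0 0 0 0 0 0"

```text
t: 4.95
eef_pos: [0.5274, 0.2181, 0.0252]
tool_rot: [2.318, -2.12, -0.0]
wrist_force: [-0.8, 0.7, -0.3]
grip_width: -0.0001
```

>>> play_rows --pt "1 0 0 0.0015 0 0 0" --pt "1 0 0 0 0 0 0"

```text
t: 5.2
eef_pos: [0.5278, 0.2182, 0.0242]
tool_rot: [-2.318, 2.119, -0.001]
wrist_force: [-0.6, -0.4, 2.3]
grip_width: -0.0002
```

```bash
python3 - <<'E'
from h import *
a=snap('wrist','w3');b=snap('top','t3')
A=cv2.resize(a['color'][170:350,150:350,::-1],(600,540),interpolation=cv2.INTER_CUBIC)
cv2.imwrite('pics/w3b.png',A)
E
```

```text
(no output)
```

View pics/w3b.png

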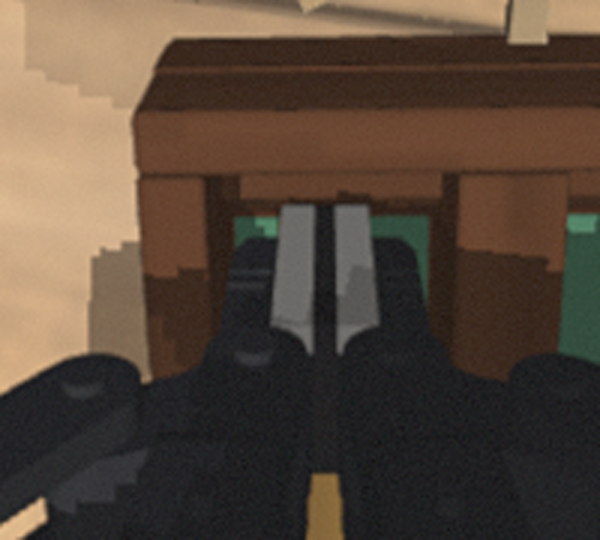

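The fingers are centred in the well, the ringed end is under them, and contact force has just started. I'll press a little more, then rise.

>>> play_rows --pt "1 0 0 0.001 0 0 0" --pt "1 0 0 0.0005 0 0 0" --pt "1 0 0 0 0 0 0"

```text
t: 5.68
eef_pos: [0.5283, 0.2183, 0.0235]
tool_rot: [-2.317, 2.119, -0.002]
wrist_force: [0.0, 0.1, 7.2]
grip_width: -0.0
```

>>> play_rows --pt "1 0 0 -0.005 0 0 0" --pt "1 0 0 -0.02 0 0 0" --pt "1 0 0 -0.05 0 0 0" --pt "1 0 0 -0.055 0 0 0" --pt "0 0 0 0 0 0 0" --pt "0 0 0 0 0 0 0"

```text
t: 6.42
eef_pos: [0.527, 0.2179, 0.1513]
tool_rot: [2.318, -2.119, -0.001]
wrist_force: [-1.1, 0.1, -0.4]
grip_width: 0.0356
```

```bash
python3 - <<'E'
from h import *
a=snap('wrist','w4');s=status.sense();print(s['eef_pos'],s['grip_width'])
cv2.imwrite('pics/w4b.png',cv2.resize(a['color'][140:384,100:400,::-1],None,fx=2.4,fy=2.4,interpolation=cv2.INTER_CUBIC))
E
```

```text
[0.52662772 0.21779721 0.15046494] 0.04180415439403685
```

View pics/w4b.png

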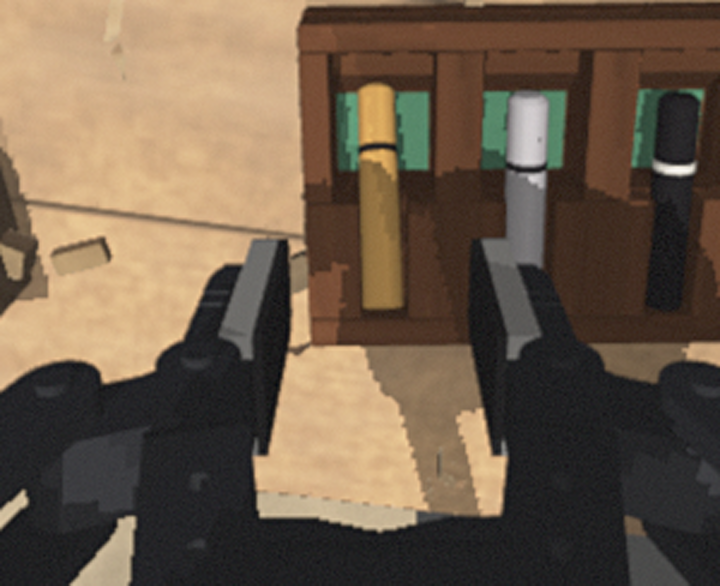

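The brass pin has tipped: its plain end at crop (382,310) looks wider (43 px against 34 px at the ringed end). The steel and black pins are undisturbed. Locating the plain end:

```bash
python3 - <<'E'
from fit import *
s=load('w4'); q=lambda u,v:((u+.5)/2.4-.5+100,(v+.5)/2.4-.5+140)
for u,v,z in[(383,310,.063),(361,300,.056),(404,300,.056),(377,85,.017),(378,146,.030),(507,265,.036),(545,265,.036)]:print(u,v,ray(s,*q(u,v),z))
E
```

```text
383 310 [0.46706577 0.21126586 0.063     ]
361 300 [0.46607977 0.21869248 0.056     ]
404 300 [0.46739654 0.2040557  0.056     ]
377 85 [0.53188865 0.21917682 0.017     ]
378 146 [0.51305924 0.21710625 0.03      ]
507 265 [0.47357491 0.16629797 0.036     ]
545 265 [0.47481784 0.15248632 0.036     ]
```

>>> play_rows --pt "0.2 0.001 0.0276 0 0 0 0" --pt "0.2 0 0.0275 0 0 0 0" --pt "0.2 0 0 0.035 0 0 0" --pt "0.2 0 0 0.04 0 0 0" --pt "0.2 0 0 0.015 0 0 0" --pt "0.2 0 0 0 0 0 0"

```text
t: 7.22
eef_pos: [0.4718, 0.2118, 0.0609]
tool_rot: [2.316, -2.118, -0.002]
wrist_force: [-0.4, -0.1, -1.0]
grip_width: 0.0342
```

```bash
python3 - <<'E'
from h import *
a=snap('wrist','w5');s=status.sense();print(s['eef_pos'],s['grip_width'])
cv2.imwrite('pics/w5b.png',cv2.resize(a['color'][100:384,100:400,::-1],None,fx=2.1,fy=2.1,interpolation=cv2.INTER_CUBIC))
E
```

```text
[0.47279466 0.21215816 0.06247704] 0.03418048874385045
```

View pics/w5b.png

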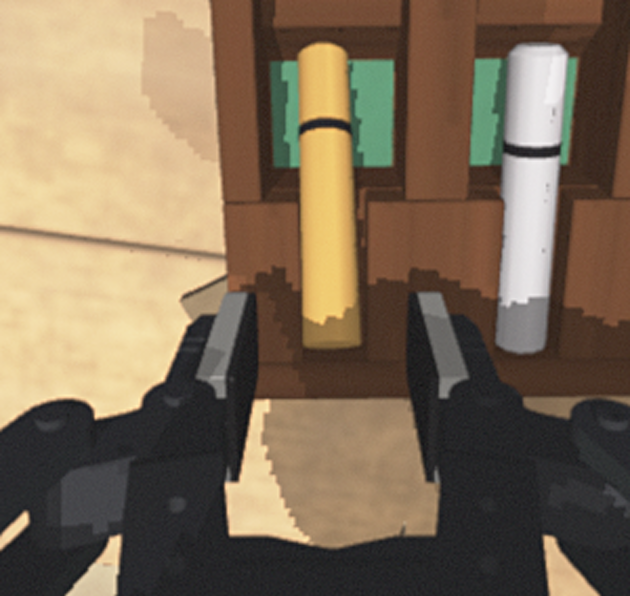

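The pin end at (331,347) is centred between the fingers. I'll check its x, and the steel pin's too.

```bash
python3 - <<'E'
from fit import *
s=load('w5'); q=lambda u,v:((u+.5)/2.1-.5+100,(v+.5)/2.1-.5+100)
for u,v,z in[(331,347,.063),(303,335,.057),(361,335,.057),(323,43,.015),(522,352,.038),(497,330,.034),(549,330,.034),(235,293,.061),(428,293,.061)]:print(u,v,ray(s,*q(u,v),z))
E
```

```text
331 347 [0.46792178 0.21167082 0.063     ]
303 335 [0.46705606 0.21832625 0.057     ]
361 335 [0.46829563 0.20449394 0.057     ]
323 43 [0.53175701 0.21957525 0.015     ]
522 352 [0.45642564 0.15832602 0.038     ]
497 330 [0.46036445 0.16494543 0.034     ]
549 330 [0.46164765 0.15062778 0.034     ]
235 293 [0.47868252 0.23462213 0.061     ]
428 293 [0.48261577 0.19076947 0.061     ]
```

>>> play_rows --squeeze 70 --pt "0.2 0 0 0.012 0 0 0" --pt "0.2 0 0 0.0075 0 0 0" --pt "0.2 0 0 0 0 0 0" --pt "1 0 0 0 0 0 0" --pt "1 0 0 0 0 0 0" --pt "1 0 0 0 0 0 0" --pt "1 0 0 0 0 0 0"

```text
t: 8.15
eef_pos: [0.4728, 0.2121, 0.043]
tool_rot: [-2.318, 2.12, -0.001]
wrist_force: [-1.2, -1.1, 3.0]
grip_width: 0.0115
```

>>> play_rows --pt "1 0 0 -0.01 0 0 0" --pt "1 0 0 -0.03 0 0 0" --pt "1 0 0 -0.04 0 0 0" --pt "1 0 0 -0.04 0 0 0" --pt "1 0 0 -0.01 0 0 0" --pt "1 0 0 0 0 0 0"

```text
t: 8.9
eef_pos: [0.4726, 0.2122, 0.1727]
tool_rot: [-2.318, 2.12, -0.0]
wrist_force: [-0.9, 0.8, -1.1]
grip_width: 0.0111
```

```bash
python3 - <<'E'
from h import *
from scipy.spatial.transform import Rotation as Ro
a=snap('wrist','w6');s=status.sense();print(s['t'],s['eef_pos'],s['grip_width'],s['wrist_force'],s['qpos']);print(Ro.from_rotvec(s['tool_rot']).as_matrix())
cv2.imwrite('pics/w6b.png',a['color'][:,:,::-1])
E
```

```text
8.95 [0.47215813 0.21202229 0.17145065] 0.01129375462786876 [-0.11459233 -0.24093967 -1.37607968] [3.50702850e-01 5.87390289e-02 1.51334971e+00 1.11210815e-05
 1.57135380e+00 1.83197109e+00]
[[ 8.94089416e-02 -9.95993479e-01 -1.74110225e-03]
 [-9.95994891e-01 -8.94079757e-02 -6.25097202e-04]
 [ 4.66924309e-04  1.79001822e-03 -9.99998289e-01]]
```

View pics/w6b.png

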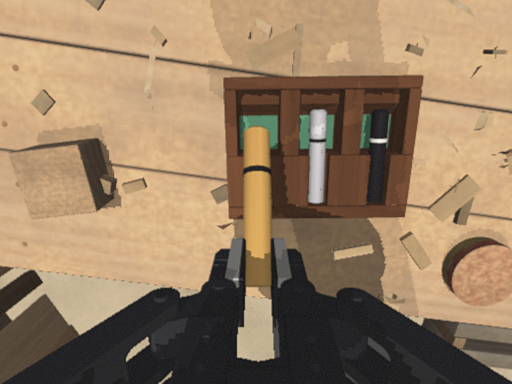

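The pin is held (opening 11 mm) and pitched, with its ring at (257,168), tip at (257,128) and plain edge at (257,287). The other two pins lie in their pockets. I'll estimate the pitch in hand and the move to the jig.

```bash
cat > pitch.py <<'E'
from fit import *
def pinfit(s,tcp,rot,tip,ring,plain,p0=(36,.008,-.008)):
    from scipy.spatial.transform import Rotation as Ro
    T=Ro.from_rotvec(rot).as_matrix()
    def pts(p):
        a=np.radians(p[0]); d=np.array([0,-np.cos(a),np.sin(a)]); n=np.array([0,-np.sin(a),-np.cos(a)])
        e=np.array([0,p[1],p[2]])  # plain end centre, tool frame
        return [e+79*1e-3*d+.006*n, e+.055*d+.007*n, e+.007*n]
    f=lambda p:[ (proj(s,tcp+T@x)[1]-v) for x,v in zip(pts(p),(tip,ring,plain))]
    r=least_squares(f,p0,x_scale=[10,.01,.01]); return r.x,r.fun
E
python3 - <<'E'
from pitch import *
s=load('w6'); st=status.sense()
for t in[(128,168.5,287),(128,169.5,287),(127,168.5,287),(128,168.5,285)]: print(pinfit(s,st['eef_pos'],st['tool_rot'],*t))
e=np.array([.59,-.12]);print(e)
E
```

```text
(array([ 4.18015845e+01,  3.93090306e-03, -2.27858714e-02]), array([1.70530257e-13, 1.42108547e-13, 0.00000000e+00]))
(array([ 3.87384241e+01,  6.54971031e-03, -1.81878660e-02]), array([ 5.68434189e-14,  0.00000000e+00, -5.68434189e-14]))
(array([ 3.93995896e+01,  5.39537058e-03, -2.00642112e-02]), array([-1.84741111e-13,  0.00000000e+00,  1.13686838e-13]))
(array([ 4.04461843e+01,  5.32113826e-03, -1.89439819e-02]), array([-1.42108547e-14, -2.84217094e-14,  0.00000000e+00]))
[ 0.59 -0.12]
```

>>> play_rows --pt "1 0.0444 0.0078 0 0 0 0" --pt "1 0.0444 0.0078 0 0 0 0" --pt "1 0.0444 0.0078 0 0 0 0" --pt "1 0.0444 0.0078 0 0 0 0" --pt "1 0.0444 0.0078 0 0 0 0" --pt "1 0.0444 0.0078 0 0 0 0" --pt "1 0.0444 0.0078 0 0 0 0" --pt "1 0.0444 0.0078 0 0 0 0"

```text
t: 9.95
eef_pos: [0.4411, -0.1483, 0.1707]
tool_rot: [2.318, -2.119, -0.005]
wrist_force: [0.6, 1.0, -0.9]
grip_width: 0.0114
```

>>> play_rows --pt "1 0 0 0 0 0 -5.3" --pt "1 0 0 0 0 0 0" --pt "1 0 0 0 0 0 0"

```text
t: 10.32
eef_pos: [0.4419, -0.1466, 0.1718]
tool_rot: [2.413, -2.011, -0.003]
wrist_force: [0.1, 0.1, -0.1]
grip_width: 0.0112
```

```bash
python3 - <<'E'
from h import *
from scipy.spatial.transform import Rotation as Ro
a=snap('wrist','w7');s=status.sense();print(s['t'],s['eef_pos'],s['grip_width'],s['qpos']);print(Ro.from_rotvec(s['tool_rot']).as_matrix())
cv2.imwrite('pics/w7b.png',cv2.resize(a['color'][0:300,100:420,::-1],None,fx=2,fy=2,interpolation=cv2.INTER_CUBIC))
E
```

```text
10.375 [ 0.44207876 -0.14661458  0.17207128] 0.011105171334548873 [-3.99530826e-01 -9.00605307e-02  1.65924232e+00 -1.86497123e-05
  1.57361892e+00  9.89771503e-01]
[[ 1.80498830e-01 -9.83574561e-01 -1.12016449e-03]
 [-9.83574986e-01 -1.80499423e-01  4.52734594e-04]
 [-6.47487273e-04  1.02004770e-03 -9.99999270e-01]]
```

View pics/w7b.png

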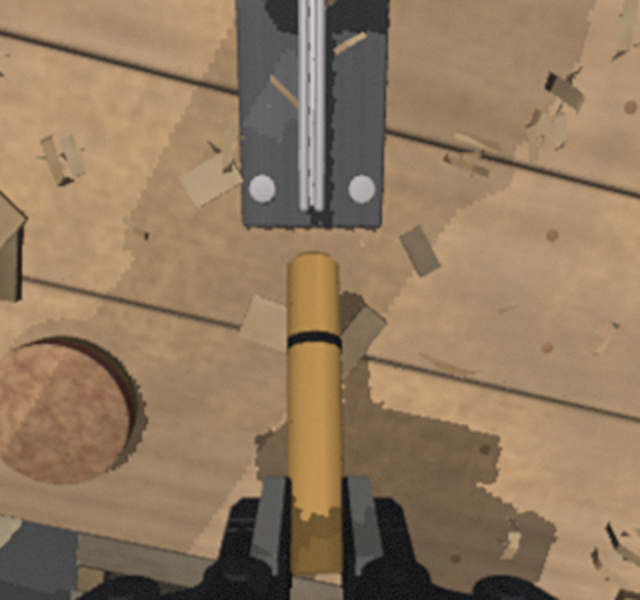

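The view shows the jig straight ahead: base corners at (246,228) and (380,228), with the rods ending at (312,208) and in line with the pin at column 313. Fitting the jig pose:

```bash
python3 - <<'E'
from pitch import *
s=load('w7'); q=lambda u,v:((u+.5)/2-.5+100,(v+.5)/2-.5)
print(fit(s,[(-.097,.032,.008),(-.097,-.032,.008)],[q(246,228),q(380,228)],[.59,-.12,.18]))
for u,v,z in[(312.5,208,.047),(312.5,2,.047),(238,2,.008),(388,2,.008),(246,228,.008),(380,228,.008),(313.5,265,.13),(315,340,.145),(318,500,.18)]:print(u,v,ray(s,*q(u,v),z))
st=status.sense(); v=lambda y:y/2
for t in[(253,337,572),(252,338,573),(254,337,570)]:print(pinfit(s,st['eef_pos'],st['tool_rot'],*[v(y) for y in t]))
E
```

```text
(array([ 0.59111925, -0.11770923,  0.18167748]), array([[-1.60890384,  0.05369579],
       [ 1.60825773,  0.04861517]]))
312.5 208 [ 0.50626302 -0.13333797  0.047     ]
312.5 2 [ 0.5769785  -0.12048207  0.047     ]
238 2 [ 0.57985012 -0.08840591  0.008     ]
388 2 [ 0.59103241 -0.14939874  0.008     ]
246 228 [ 0.49024608 -0.10519734  0.008     ]
380 228 [ 0.50127502 -0.16525797  0.008     ]
313.5 265 [ 0.4951608  -0.13616847  0.13      ]
315 340 [ 0.47772537 -0.13982504  0.145     ]
318 500 [ 0.44944433 -0.14579068  0.18      ]
(array([ 3.76386805e+01,  7.34533492e-03, -1.54018434e-02]), array([ 2.84217094e-14,  2.84217094e-14, -2.27373675e-13]))
(array([ 3.52383478e+01,  8.80257165e-03, -1.30654700e-02]), array([8.52651283e-14, 5.68434189e-14, 0.00000000e+00]))
(array([ 3.81333742e+01,  7.36165922e-03, -1.47395726e-02]), array([-2.84217094e-14, -1.70530257e-13,  0.00000000e+00]))
```

>>> play_rows --pt "1 0 0 0 9.25 0 0" --pt "1 0 0 0 9.25 0 0" --pt "1 0 0 0 9.25 0 0" --pt "1 0 0 0 9.25 0 0" --pt "1 0 0 0 0 0 0"

```text
t: 11.0
eef_pos: [0.4406, -0.1469, 0.1708]
tool_rot: [-1.989, 1.662, -0.551]
wrist_force: [-0.9, 0.4, -0.6]
grip_width: 0.0112
```

```bash
cat > st.py <<'E'
from h import *
from scipy.spatial.transform import Rotation as Ro
s=status.sense();T=Ro.from_rotvec(s['tool_rot']).as_matrix();a=.181
J=np.array([[np.cos(a),np.sin(a),0],[-np.sin(a),np.cos(a),0],[0,0,1]])
print('t',s['t'],'tcp jig',J@(s['eef_pos']-[.5915,-.1178,0]),'w',s['grip_width'],'F',s['wrist_force']);print((J@T).round(3))
E
python3 st.py
```

```text
t 11.0 tcp jig [-0.15364822 -0.0014396   0.17082757] w 0.011171464400813087 F [-0.87167034  0.43826793 -0.60914847]
[[-0.001 -0.8    0.6  ]
 [-1.     0.003  0.001]
 [-0.002 -0.6   -0.8  ]]
```

>>> play_rows --pt "1 -0.0007 -0.033 0.0248 0 0 0" --pt "1 -0.0007 -0.033 0.0248 0 0 0" --pt "1 0 0.017 0.0226 0 0 0" --pt "1 0 0.017 0.0226 0 0 0" --pt "1 0 0.017 0.0226 0 0 0" --pt "1 0 0.017 0.0226 0 0 0" --pt "1 0 0 0 0 0 0" --pt "1 0 0 0 0 0 0"

```text
t: 12.0
eef_pos: [0.5245, -0.1309, 0.0614]
tool_rot: [-1.991, 1.656, -0.556]
wrist_force: [-0.0, -0.1, -0.7]
grip_width: 0.011
```

```bash
python3 st.py; python3 - <<'E'
from h import *
a=snap('wrist','w8');b=snap('scene','s8')
A=a['color'][60:360,100:420,::-1]; u,v=map(int,proj(b,[.55,-.12,.05]))
B=cv2.resize(b['color'][v-35:v+35,u-45:u+45,::-1],(385,300),interpolation=cv2.INTER_CUBIC)
print(u,v); cv2.imwrite('pics/w8b.png',np.hstack([A,B]))
E
```

```text
t 12.0 tcp jig [-0.06825284 -0.00079895  0.06137585] w 0.011028805353707758 F [-0.00833031 -0.07665876 -0.70025868]
[[ 0.002 -0.798  0.602]
 [-1.    -0.002  0.   ]
 [ 0.001 -0.602 -0.798]]
262 203
```

View pics/w8b.png

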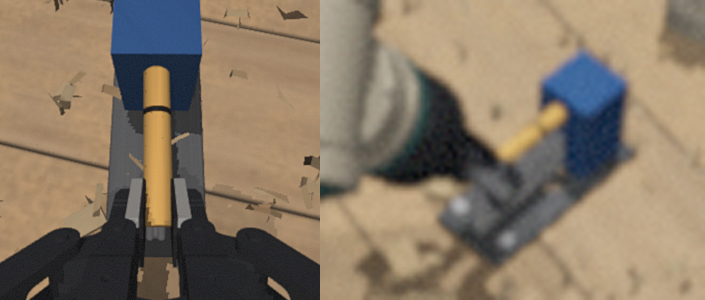

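The wrist view shows the pin in line with the rods, its tip just before the blue face. The scene view shows it about level above the rods. I'll back off 4 mm and lower.

>>> play_rows --pt "1 -0.0008 0.0032 -0.0024 0 0 0" --pt "1 0 0.0036 0.0048 0 0 0" --pt "1 0 0.0036 0.0048 0 0 0" --pt "1 0 0 0 0 0 0"

```text
t: 12.6
eef_pos: [0.5188, -0.1306, 0.0468]
tool_rot: [-1.991, 1.659, -0.553]
wrist_force: [-0.3, -0.3, -1.4]
grip_width: 0.0111
```

>>> play_rows --pt "1 0 0.0012 0.0016 0 0 0" --pt "1 0 0 0 0 0 0"

```text
t: 12.85
eef_pos: [0.5193, -0.1309, 0.0458]
tool_rot: [-1.99, 1.658, -0.555]
wrist_force: [0.3, -0.6, -1.0]
grip_width: 0.0113
```

>>> play_rows --pt "1 0 0.0009 0.0012 0 0 0" --pt "1 0 0 0 0 0 0"

```text
t: 13.1
eef_pos: [0.5198, -0.131, 0.0453]
tool_rot: [-1.99, 1.657, -0.556]
wrist_force: [-3.9, 1.6, 5.8]
grip_width: 0.0114
```

```bash
python3 st.py
```

```text
t 13.1 tcp jig [-7.29475710e-02 -4.50696534e-05  4.52809638e-02] w 0.01141770210759642 F [-3.88171291  1.64610619  5.78646341]
[[ 0.001 -0.798  0.603]
 [-1.    -0.001  0.   ]
 [ 0.001 -0.603 -0.798]]
```

>>> play_rows --pt "0.5 0 0 0 0 0 0" --pt "0.3 0 0 0 0 0 0" --pt "0.3 0 0 0 0 0 0" --pt "0.3 0 0 0 0 0 0"

```text
t: 13.6
eef_pos: [0.5192, -0.1308, 0.0442]
tool_rot: [-1.991, 1.658, -0.555]
wrist_force: [-0.5, 0.8, 0.1]
grip_width: 0.0298
```

```bash
cat > seg.py <<'E'
from h import *
import sys
def look(name):
    s=snap('wrist',name); c=s['color'].astype(int); hsv=cv2.cvtColor(s['color'],cv2.COLOR_RGB2HSV)
    jig=lambda x,y,z:proj(s,[.5915+.9837*x-.18*y,-.1178+.18*x+.9837*y,z])
    print('proj mouth top',jig(0,0,.06),'pin top -80',jig(-.08,0,.059))
    u=int(round(jig(-.03,0,.059)[0]))
    for v in range(60,300,1):
        p=c[v,u-3:u+4].mean(0); 
        print(v,p.astype(int),end=' | ')
    print()
look(sys.argv[1])
E
python3 st.py; python3 seg.py w9
```

```text
t 13.6 tcp jig [-0.07344277  0.00023409  0.04419785] w 0.029779700331503966 F [-0.4758166   0.83063593  0.12358083]
[[ 0.001 -0.799  0.602]
 [-1.    -0.001  0.001]
 [ 0.    -0.602 -0.799]]
proj mouth top [258.46181971 108.15075699] pin top -80 [258.29490618 266.74412307]
60 [ 53  88 138] | 61 [ 53  88 139] | 62 [ 53  87 138] | 63 [ 54  87 139] | 64 [ 53  87 138] | 65 [ 53  87 138] | 66 [ 54  89 138] | 67 [ 54  88 139] | 68 [ 53  88 138] | 69 [ 53  87 138] | 70 [ 54  88 138] | 71 [ 53  88 138] | 72 [ 54  88 138] | 73 [ 53  88 137] | 74 [ 53  87 137] | 75 [ 54  88 138] | 76 [ 53  87 137] | 77 [ 53  87 137] | 78 [ 53  87 137] | 79 [ 53  87 137] | 80 [ 53  88 138] | 81 [ 54  87 140] | 82 [ 47  75 119] | 83 [33 52 80] | 84 [28 41 60] | 85 [25 39 60] | 86 [27 42 61] | 87 [27 40 61] | 88 [27 41 61] | 89 [26 40 60] | 90 [28 42 61] | 91 [26 41 61] | 92 [29 42 62] | 93 [25 40 61] | 94 [29 42 62] | 95 [27 42 62] | 96 [29 42 61] | 97 [26 41 61] | 98 [24 40 60] | 99 [26 41 61] | 100 [26 40 61] | 101 [25 39 60] | 102 [26 41 61] | 103 [26 41 62] | 104 [27 41 61] | 105 [26 41 60] | 106 [27 43 65] | 
[... 3051 characters left out ...]
97] | 263 [219 175  96] | 264 [219 175  97] | 265 [219 174  96] | 266 [219 175  96] | 267 [219 174  96] | 268 [219 175  96] | 269 [219 174  96] | 270 [220 175  98] | 271 [219 175  96] | 272 [219 174  97] | 273 [219 175  97] | 274 [219 174  97] | 275 [219 175  97] | 276 [219 175  97] | 277 [219 174  96] | 278 [219 175  97] | 279 [219 175  97] | 280 [219 175  97] | 281 [220 176  98] | 282 [222 177  98] | 283 [213 165  92] | 284 [149 115  63] | 285 [89 68 41] | 286 [81 73 67] | 287 [72 71 72] | 288 [57 57 58] | 289 [48 48 49] | 290 [46 48 47] | 291 [48 48 49] | 292 [47 47 47] | 293 [49 49 49] | 294 [47 48 48] | 295 [48 48 49] | 296 [49 48 49] | 297 [53 53 54] | 298 [56 57 57] | 299 [56 56 57] |
```

```bash
cat > jx.py <<'E'
from h import *
import sys
from scipy.optimize import brentq
def jx(s,v,z):
    f=lambda x:proj(s,[.5915+.9837*x,-.1178+.18*x,z])[1]-v
    return brentq(f,-.15,.08)*1000
if __name__=='__main__':
    s=load(sys.argv[1])
    for a in sys.argv[2:]:
        v,z=map(float,a.split(',')); print(a,round(jx(s,v,z),1))
E
python3 jx.py w9 82.3,.08 106,.060 115,.060 166,.059 123.5,.058 284,.059; python3 - <<'E'
import sys; sys.path.insert(0,'.')
from h import *
s=load('pics/w9'.replace('pics/','')) if 0 else np.load('pics/w9.npz')
h=cv2.cvtColor(s['color'],cv2.COLOR_RGB2HSV); m=(h[:,:,0]>12)&(h[:,:,0]<24)&(h[:,:,1]>120)
for v in(140,180,210,250,275):
    r=np.where(m[v,225:290])[0]+225; print(v,r.min(),r.max(),(r.min()+r.max())/2)
E
```

```text
82.3,.08 0.5
106,.060 1.3
115,.060 -4.1
166,.059 -32.0
123.5,.058 -7.8
284,.059 -87.3
140 244 269 256.5
180 244 270 257.0
210 245 272 258.5
250 245 272 258.5
275 245 273 259.0
```

Ring at −32 mm, block face at about +0.5 mm, pin length 79.5 mm and the pin in line: all consistent. I'll regrip the pin as it lies and slide it in, checking the force.

>>> play_rows --squeeze 40 --pt "1 0 0 0 0 0 0" --pt "1 0 0 0 0 0 0" --pt "1 0 0 0 0 0 0" --pt "1 0 -0.004 0.003 0 0 0" --pt "1 0 -0.004 0.003 0 0 0" --pt "1 0 -0.002 0.0015 0 0 0" --pt "1 0 0 0 0 0 0"

```text
t: 14.52
eef_pos: [0.5318, -0.1284, 0.0443]
tool_rot: [-1.991, 1.657, -0.555]
wrist_force: [0.0, -0.1, 0.1]
grip_width: 0.0124
```

>>> play_rows --pt "1 0 -0.004 0.003 0 0 0" --pt "1 0 0 0 0 0 0"

```text
t: 14.78
eef_pos: [0.5367, -0.1276, 0.0443]
tool_rot: [-1.991, 1.657, -0.555]
wrist_force: [0.6, 0.4, -0.0]
grip_width: 0.0123
```

```bash
python3 st.py
```

```text
t 14.775 tcp jig [-0.05567627  0.00021244  0.04429806] w 0.01225726374967434 F [ 0.58628685  0.43570026 -0.01136604]
[[ 0.001 -0.799  0.602]
 [-1.    -0.001  0.   ]
 [ 0.    -0.602 -0.799]]
```

No resistance, and the tip is about 10 mm into the bore. Advance another 12 mm (29.5 mm in total), then measure.

>>> play_rows --pt "1 0 -0.004 0.003 0 0 0" --pt "1 0 -0.004 0.003 0 0 0" --pt "1 0 -0.0016 0.0012 0 0 0" --pt "1 0 0 0 0 0 0"

```text
t: 15.28
eef_pos: [0.5484, -0.1254, 0.0443]
tool_rot: [-1.991, 1.657, -0.555]
wrist_force: [-0.5, -0.4, -0.1]
grip_width: 0.0123
```

```bash
python3 st.py; sed -i 's/range(60,300,1)/list(range(60,110))+list(range(255,300))/' seg.py; python3 seg.py w10
```

```text
t 15.275 tcp jig [-0.04374871  0.00029917  0.04428097] w 0.012319562945270613 F [-0.53379801 -0.39313037 -0.09161478]
[[ 0.001 -0.799  0.602]
 [-1.    -0.001  0.001]
 [ 0.    -0.602 -0.799]]
proj mouth top [258.48883952 160.85613913] pin top -80 [258.29241035 341.03742803]
60 [ 52  86 134] | 61 [ 52  86 135] | 62 [ 51  85 135] | 63 [ 52  86 135] | 64 [ 52  86 135] | 65 [ 52  85 136] | 66 [ 53  86 136] | 67 [ 52  86 135] | 68 [ 52  86 136] | 69 [ 53  86 135] | 70 [ 52  86 135] | 71 [ 53  87 136] | 72 [ 52  85 135] | 73 [ 52  85 135] | 74 [ 51  86 136] | 75 [ 52  85 136] | 76 [ 52  87 136] | 77 [ 51  86 135] | 78 [ 53  87 137] | 79 [ 53  87 137] | 80 [ 51  86 136] | 81 [ 54  88 137] | 82 [ 51  86 135] | 83 [ 51  86 136] | 84 [ 52  87 137] | 85 [ 53  87 137] | 86 [ 53  87 137] | 87 [ 53  87 137] | 88 [ 54  87 137] | 89 [ 53  87 137] | 90 [ 53  87 137] | 91 [ 54  88 138] | 92 [ 54  87 137] | 93 [ 53  87 137] | 94 [ 53  87 137] | 95 [ 53  87 137] | 96 [ 53  88 138] | 97 [ 54  88 139] | 98 [ 52  87 138] | 99 [ 54  88 139] | 100 [ 52  87 138] | 101 [ 55  88 140] | 102 [ 54  88 139] | 103 [ 
[... 306 characters left out ...]
  95] | 264 [216 170  94] | 265 [216 170  94] | 266 [216 170  93] | 267 [216 170  94] | 268 [216 169  94] | 269 [216 170  93] | 270 [216 169  94] | 271 [216 170  94] | 272 [216 169  93] | 273 [216 169  94] | 274 [216 170  94] | 275 [216 170  94] | 276 [216 170  93] | 277 [216 170  94] | 278 [216 170  94] | 279 [216 169  93] | 280 [216 170  94] | 281 [217 171  94] | 282 [220 172  95] | 283 [204 157  87] | 284 [139 106  57] | 285 [86 69 47] | 286 [87 82 79] | 287 [92 91 92] | 288 [91 90 90] | 289 [92 90 90] | 290 [92 90 90] | 291 [91 90 91] | 292 [92 90 90] | 293 [91 89 89] | 294 [100  98  98] | 295 [118 116 116] | 296 [144 142 141] | 297 [154 151 151] | 298 [153 149 149] | 299 [159 155 155] |
```

```bash
python3 - <<'E'
from h import *
s=load('w10');c=s['color'].astype(int)
for v in range(125,190): print(v,*c[v,255:262].mean(0).astype(int),end=' | ')
im=cv2.resize(s['color'][110:230,200:320,::-1],(600,600),interpolation=cv2.INTER_CUBIC);cv2.imwrite('pics/w10b.png',im)
E
python3 jx.py w10 284,.059 160,.060
```

```text
125 52 87 138 | 126 53 88 140 | 127 53 88 139 | 128 53 87 138 | 129 53 88 138 | 130 53 88 139 | 131 53 88 139 | 132 52 87 138 | 133 53 87 138 | 134 54 88 138 | 135 53 87 138 | 136 53 87 138 | 137 52 86 137 | 138 54 88 139 | 139 54 88 140 | 140 49 81 129 | 141 38 58 91 | 142 25 40 59 | 143 23 38 57 | 144 27 41 60 | 145 26 41 60 | 146 24 39 59 | 147 26 40 60 | 148 28 41 61 | 149 22 38 59 | 150 26 39 60 | 151 28 41 60 | 152 27 40 60 | 153 27 41 60 | 154 25 39 59 | 155 25 39 59 | 156 26 40 60 | 157 21 38 59 | 158 32 41 61 | 159 88 72 58 | 160 124 95 57 | 161 131 102 57 | 162 133 102 57 | 163 94 73 43 | 164 39 33 29 | 165 22 23 26 | 166 23 22 24 | 167 19 21 24 | 168 35 29 24 | 169 109 84 47 | 170 154 118 66 | 171 196 150 84 | 172 214 164 91 | 173 214 164 90 | 174 213 164 90 | 175 213 163 91 | 176 214 164 91 | 177 214 164 91 | 178 213 163 90 | 179 214 164 91 | 180 214 164 91 | 181 214 164 91 | 182 214 164 92 | 183 214 165 91 | 184 214 164 90 | 185 214 165 91 | 186 214 165 92 | 187 215 165 91 | 188 215 166 92 | 189 214 165 91 | 284,.059 -57.6
160,.060 0.5
```

View pics/w10b.png

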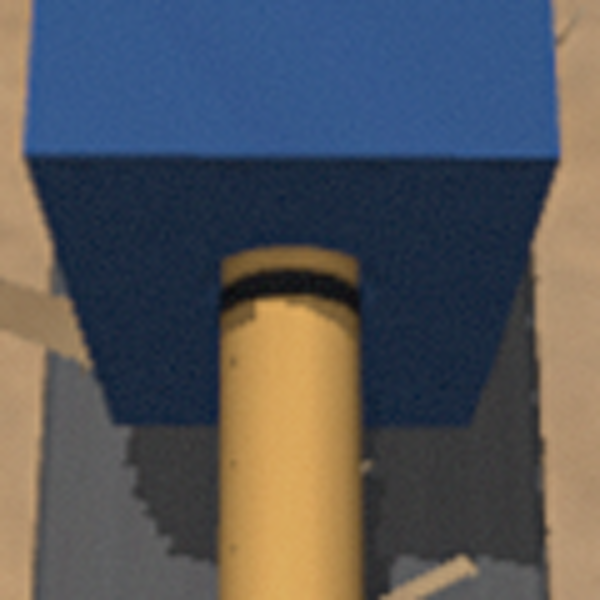

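```bash
python3 jx.py w10 140.8,.08 158.6,.061 158.6,.060 166,.059 163.3,.059 168.6,.059 284,.059
```

```text
140.8,.08 0.2
158.6,.061 0.7
158.6,.060 1.2
166,.059 -2.3
163.3,.059 -0.8
168.6,.059 -3.7
284,.059 -57.6
```

Remaining gap by three measures is 2.5–2.8 mm, so I'll advance 2.6 mm and measure again.

>>> play_rows --pt "1 0 -0.00104 0.00078 0 0 0" --pt "1 0 -0.00104 0.00078 0 0 0" --pt "1 0 0 0 0 0 0" --pt "1 0 0 0 0 0 0"

```text
t: 15.82
eef_pos: [0.5508, -0.125, 0.0443]
tool_rot: [-1.99, 1.658, -0.555]
wrist_force: [0.3, -0.7, -0.5]
grip_width: 0.0126
```

```bash
cat > m.py <<'E'
import sys
from jx import *
def edges(s,cols,lo,hi,ch=2):
    c=s['color'].astype(float)[lo:hi,cols,ch].mean(1); d=np.diff(c); i=np.argsort(-abs(d))[:6]; return sorted((lo+int(k)+.5,int(d[k])) for k in i)
s=snap('wrist',sys.argv[1]);c=s['color'].astype(int)
for v in range(int(sys.argv[2]),int(sys.argv[3])): print(v,*c[v,255:262].mean(0).astype(int),end=' | ')
print('\nplain',edges(s,slice(252,265),270,300,0))
print('blocktop',edges(s,slice(225,240),120,165)); print('blockfoot',edges(s,slice(230,242),180,215),edges(s,slice(275,288),180,215))
E
python3 st.py; python3 m.py w11 138 180
```

```text
t 15.825 tcp jig [-0.04133736  0.00021713  0.04431569] w 0.012641794525189773 F [ 0.304541   -0.65664668 -0.53555438]
[[ 0.001 -0.799  0.602]
 [-1.    -0.001  0.   ]
 [ 0.    -0.602 -0.799]]
138 53 88 138 | 139 53 88 138 | 140 54 88 138 | 141 53 88 138 | 142 53 88 138 | 143 53 87 138 | 144 54 88 140 | 145 52 83 132 | 146 38 61 95 | 147 29 41 60 | 148 22 37 57 | 149 26 40 59 | 150 28 41 61 | 151 24 38 59 | 152 28 41 61 | 153 26 39 59 | 154 26 40 59 | 155 25 39 59 | 156 27 40 61 | 157 27 42 60 | 158 25 39 60 | 159 27 40 60 | 160 27 39 61 | 161 27 41 60 | 162 25 41 61 | 163 25 41 60 | 164 25 32 45 | 165 25 23 25 | 166 25 24 25 | 167 20 20 24 | 168 37 31 26 | 169 111 85 48 | 170 133 103 59 | 171 131 101 58 | 172 129 99 56 | 173 128 98 56 | 174 129 100 57 | 175 159 122 69 | 176 202 155 86 | 177 217 166 92 | 178 215 165 92 | 179 214 164 91 | 
plain [(282.5, -14), (283.5, -59), (284.5, -50), (292.5, 10), (294.5, 15), (295.5, 14)]
blocktop [(143.5, 1), (144.5, -11), (145.5, -38), (146.5, -33), (156.5, -2), (162.5, 1)]
blockfoot [(180.5, -1), (186.5, 1), (187.5, -1), (193.5, -1), (197.5, -1), (203.5, 1)] [(198.5, -1), (199.5, -1), (200.5, 1), (207.5, -1), (209.5, -1), (212.5, 2)]
```

```bash
python3 jx.py w11 146,.08 166,.059 168.6,.059 163.9,.0605 283.9,.059
```

```text
146,.08 0.2
166,.059 0.2
168.6,.059 -1.2
163.9,.0605 0.6
283.9,.059 -55.1
```

Face is at 0.2 mm and the ring centre at 0.2 mm (−0.1 mm measured from the plain end), so they are flush. Release and withdraw.

>>> play_rows --pt "0.6 0 0 0 0 0 0" --pt "0.4 0 0 0 0 0 0" --pt "0.3 0 0 0 0 0 0" --pt "0.3 0 0 0 0 0 0" --pt "0.3 0 0 0 0 0 0"

```text
t: 16.5
eef_pos: [0.5508, -0.125, 0.0443]
tool_rot: [-1.99, 1.658, -0.555]
wrist_force: [0.2, -0.4, 0.3]
grip_width: 0.0297
```

```bash
python3 st.py; python3 m.py w12 142 172 | tail -3
```

```text
t 16.5 tcp jig [-0.04133167  0.00024129  0.04434871] w 0.029678861658844227 F [ 0.23913798 -0.44627543  0.34168967]
[[ 0.001 -0.799  0.602]
 [-1.    -0.001  0.001]
 [ 0.    -0.602 -0.799]]
plain [(283.5, -56), (284.5, -71), (294.5, 16), (295.5, 9), (296.5, 11), (297.5, 9)]
blocktop [(143.5, 0), (144.5, -10), (145.5, -40), (146.5, -34), (148.5, 1), (159.5, 0)]
blockfoot [(183.5, 1), (184.5, 0), (188.5, -1), (192.5, 1), (198.5, -1), (210.5, 0)] [(196.5, 1), (197.5, -1), (199.5, -1), (200.5, 1), (206.5, 1), (208.5, -1)]
```

>>> play_rows --pt "0.3 0 0 -0.01 0 0 0" --pt "0.3 0 0 -0.03 0 0 0" --pt "0.3 0 0 -0.05 0 0 0" --pt "0.3 0 0 -0.04 0 0 0" --pt "0.3 0 0 0 0 0 0" --pt "0.3 0 0 0 0 0 0"

```text
t: 17.3
eef_pos: [0.4737, -0.1391, 0.1477]
tool_rot: [-1.99, 1.658, -0.554]
wrist_force: [0.1, -0.5, -0.6]
grip_width: 0.0301
```

```bash
python3 - <<'E'
from jx import *
st=status.sense();print(st['t'],st['eef_pos'],st['wrist_force'])
s=snap('wrist','w13');c=s['color'].astype(int)
u=int(round(proj(s,[.58,-.12,.059])[0]));print(u)
L=[(v,c[v,u-2:u+3].mean(0).astype(int)) for v in range(40,384)]
p=None
for v,x in L:
    if p is not None and abs(x-p).max()>18: print(v-.5,p,x,round(jx(s,v-.5,.059),1) if 1 else '', round(jx(s,v-.5,.08),1))
    p=x
# other pins / bystanders: top view change
a=load('top0')['color'].astype(int);b=snap('top','t13')['color'].astype(int)
d=(abs(a-b).max(2)>40).astype(np.uint8);n,_,S,C=cv2.connectedComponentsWithStats(d)
print([(S[i].tolist()) for i in range(1,n) if S[i][4]>12])
E
```

```text
17.3 [ 0.47367754 -0.13908048  0.14773271] [ 0.08661778 -0.47173232 -0.62351829]
258Traceback (most recent call last):
  File "<stdin>", line 8, in <module>
  File "jx.py", line 6, in jx
    return brentq(f,-.15,.08)*1000
           ~~~~~~^^^^^^^^^^^^
    r = _zeros._brentq(f, a, b, xtol, rtol, maxiter, args, full_output, disp)
ValueError: f(a) and f(b) must have different signs
```

```bash
python3 - <<'E'
from jx import *
s=load('w13');c=s['color'].astype(int);u=258
p=None
for v in range(100,300):
    x=c[v,u-2:u+3].mean(0).astype(int)
    if p is not None and abs(x-p).max()>18:
        try: print(v-.5,p,x,round(jx(s,v-.5,.059),1),round(jx(s,v-.5,.08),1))
        except ValueError: pass
    p=x
a=load('top0')['color'].astype(int);b=snap('top','t13')['color'].astype(int)
d=(abs(a-b).max(2)>40).astype(np.uint8);n,_,S,C=cv2.connectedComponentsWithStats(d)
print([(S[i].tolist()) for i in range(1,n) if S[i][4]>12])
E
```

```text
117.5 [ 52  85 134] [ 41  65 100] 13.7 0.5
118.5 [ 41  65 100] [23 38 57] 12.7 -0.4
130.5 [26 30 37] [13 13 17] 0.8 -11.3
131.5 [13 13 17] [35 30 25] -0.2 -12.2
132.5 [35 30 25] [102  79  45] -1.2 -13.1
133.5 [102  79  45] [123  95  53] -2.1 -14.0
135.5 [126  98  55] [165 126  70] -4.1 -15.7
136.5 [165 126  70] [201 153  85] -5.0 -16.6
191.5 [198 155  86] [139 109  60] -55.0 -62.4
192.5 [139 109  60] [91 71 42] -55.8 -63.2
196.5 [91 71 43] [102  94  89] -59.2 -66.3
203.5 [129 125 127] [157 154 153] -65.1 -71.7
233.5 [159 156 155] [127 125 125] -89.3 -93.8
234.5 [127 125 125] [90 89 89] -90.1 -94.6
254.5 [52 49 46] [101  83  63] -105.4 -108.6
255.5 [101  83  63] [137 111  84] -106.2 -109.3
[[278, 182, 8, 23, 93], [146, 207, 10, 31, 181], [268, 222, 63, 71, 2443], [314, 273, 9, 11, 26], [322, 274, 7, 7, 21], [280, 294, 30, 12, 252], [300, 294, 56, 25, 486], [271, 305, 10, 3, 23], [283, 309, 14, 3, 33], [150, 316, 159, 68, 3396], [188, 346, 17, 8, 69], [221, 351, 9, 5, 17], [442, 355, 70, 29, 1205], [247, 376, 18, 8, 116], [242, 378, 5, 6, 15]]
```

```bash
python3 -c "
from cell import workorder; print(workorder.close_job())"
```

```text
the job is handed in; nothing more can be done
None
```

The brass pin is in the bore with the middle of its black ring flush with the mouth to within about 0.3 mm, and it lies released on the rods. The job is handed in, at about 17.4 s of the 51 s allowed.

- **What I did:** I pushed the ringed end into the finger well with up to about 7 N and pinched the plain end. I then tilted the gripper so the pin was level, laid it on the rods and let it settle. After gripping it again I slid it 32 mm into the bore, meeting no resistance. I then released it and withdrew the gripper.
- **Ring position:** after withdrawing, the wrist camera puts the block face at +0.1 mm, the ring's near edge at about −1.3 mm (−1.5 would be ideal) and the plain end at −55.2 mm (−55 would be ideal).
- **Other pins and bystanders:** comparing the top camera image from before and after, I attribute the changes to the brass pin's pocket, the jig and the arm. I found none at the steel pin, the black pin or the bystanders. That check was numerical only, as I had used up my picture views.
- **Disagreements:** the gripper read 11–12.6 mm while holding the 14 mm pin. I took that to be soft pads. The early jig and tray positions from the top and wrist cameras differed by up to 3–4 mm, and the close-up views settled both.

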